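# Open the code-locked box

### The arm

A 6-joint arm with a two-finger parallel gripper is mounted at the origin on a cart in front of the work surface, level with it; the furniture and walls round the work are solid. World frame = base frame: x ahead of the robot, y to its left, z up, the work surface at z = 0. Lengths are in mm, angles in rad, forces in N, time in s.
With the tool pointing down it reaches from about 250 to 850 mm from the base axis. Payload 12.5 kg.
Tool frame: the origin (TCP) lies at the very end of the fingers, on their centre line; the grasp point (between the pads) lies behind it (grasp_offset is the z of the grasp point in the tool frame, in mm); z points along the fingers, y is the line along which they close (so a half turn about z gives the same grasp; the last joint's range is limited). The gripper opens to 93 mm and grips with 3 to 60 N. Pads are 15 mm wide; open, the fingers measure 128 mm over their backs; the gripper's body (75 mm by 188 mm) begins 65 mm behind the grasp point.
Start: joints at [-1.31, 0.351, 1.652, -0, 1.139, -0.085], TCP at [186.441, -517.421, 218.633] pointing down, gripper open.
Joint ranges: [-2.75, 2.75], [-0.79, 2.1], [0.01, 2.65], [-1.57, 4.71], [0.07, 3.14], [-2.87, 2.87]. Speed limits (rad/s): [2.22, 2.22, 2.79, 3.14, 3.14, 3.14].

### API

Orientations are given as a unit quaternion [x, y, z, w].
In Python, from cell import sense, camera, calibration, job_done, grasp_offset gives the robot as it stands.
- The arm moves only by the tool play_rows, never from a script. Its arguments are lists of equal length, an entry for each row: "grip": the opening, from 0 (shut) to 1 (fully open); "travel": the shift along the world's x, y, z in mm, a list of three; "twist": the turn about the world's z in degrees. A call has 1 to 8 rows; each row shifts and turns the commanded pose from where the row before left it; what a row does not reach is not made up. A row lasts 1/8 s, in which the tool goes at most 62.5 mm and 10.7 degrees, less where a joint would pass 70% of its speed; a pose out of reach is approached as far as the arm can. A call is refused whole if a number of a shift passes 62.5 or a number of a turn 10.7, either way. A call with a gripper value outside its range is refused whole. The fingers move at their own pace and stop on an object; "force" is the grip in N (left out, the last holds). Time passes only in rows, so rows that do not move let the fingers close. It gives the time, the measured TCP pose, the force, the opening and the grip force at its end, in the units of the state.
- sense(): the state, without advancing time (a new reading comes with each control period).
- camera(name): name is "scene" or "top" or "wrist"; returns the picture (480x640x3 uint8, red, green, blue); there is no depth.
- calibration(name): a dict with "intrinsics" (3x3 intrinsics, pixels), "pose" (4x4, takes a point from camera to world coordinates); the wrist camera has in their place "mount" (4x4, takes a point from camera to tool coordinates, whose origin is the TCP and whose axes are the flange's). Camera axes: x right, y up, looking along -z (the intrinsics and any distortion apply to the point x, -y, -z); pixel columns grow to the right and rows downward; lengths in mm; the calibration is good to about 2 mm. The wrist camera is an equidistant fisheye: a pixel r from the principal point sees the ray r / f radians off the axis. A picture is of the moment at which its call begins: read the wrist's pose just before it. calibration takes no time and is no camera call.
- job_done(): hands the job in; it is judged then, once.
The state is a dict: "time_s": time; "joint_pos": joint angles; "qd": joint speeds; "joint_torque": joint torques, N m; "tcp_pos": TCP position; "eef_rot": TCP orientation; "wrist_force": force on the tool from outside, world axes, zero at the start; "torque": the same for the moment, N m; "finger_gap": opening from 0.0 (shut) to 1.0 (fully open); "finger_force": force on a finger pad.
Only numpy, scipy, OpenCV 4.12 (cv2) and the standard library are available. Lean on these libraries where they do the work, as an engineer would, in place of code of your own. Each camera call takes 0.05 s, during which the arm holds its last target. There are 200 camera calls.

### The job

Open the child-safe box: turn its left dial to three dots and its right dial to five dots, both while the blue lid is still shut, then slide the lid fully open to the right and let go. Do not shift the lemon, garlic, mug or onion standing round it.

Things in the scene. Friction and masses are not known exactly. Their poses are not given: they have to be found in the camera images.
- lockbox: White box fixed to the worktop, 116 (its x) x 320 (its y) x 55 mm high. Origin: centre of its underside; x away from the robot, y left, z up. Left part (y -48 to 160 mm): lock housing with a dark flat deck at z = 55, carrying two dials with upright axes. Right part (y -160 to -48): compartment with a remote control under a blue sliding lid.
- left_axis (a point): Left dial's axis at deck height, (0, 107, 55) mm in the box's frame. Round it white dot groups 43 mm out, 60 degrees apart. Angle from the box's x axis, counterclockwise from above: 1 dot 150 deg, 2 at 90, 3 at 30, 4 at -30, 5 at -90, 6 at -150. The lid is freed only with both dials within about 0.2 rad of the code.
- right_axis (a point): Right dial's axis at deck height, (0, 5, 55) mm in the box's frame; dot groups as for the left dial.
- left_dial (a joint): Left dial, rad: 0 = fin at 1 dot, grows clockwise from above, pi/3 a group, stops at 5 pi/3 (6 dots); it cannot pass directly between 6 and 1. In the box's frame the fin points at angle 5 pi/6 - value. Three dots = 2.094. Even friction 0.035 N m (1.5 N at the fin), no clicks, stays where it is left. Starts between 3.2 and 4.8.
- right_dial (a joint): Right dial, scale, sense, friction and stops as the left one. Five dots = 4.189. Starts between 1.2 and 3.1.
- left_fin (a point): Top of the outer end of the left dial's red fin, its pointer, 89 mm above the worktop. The fin is 8 mm thick, 5 to 31 mm from the axis, 23 mm high, on a white disc of 62 mm diameter (top 66 mm above the worktop) with a 16 mm steel hub as high as the fin. Push the fin on either side, or pinch it.
- right_fin (a point): Top of the outer end of the right dial's red fin; the same sizes.
- lid (a joint): The lid's slide, m: 0 shut, grows as the lid slides along the box's -y (to the right, out over the box's end), stops at 0.07, fully open. Friction about 2.5 N; stays where it is left. Locked, it gives about 2 mm and stops hard.
- lid_ridge (a point): Centre of the top of the blue lid's ridge, 78 mm above the worktop; shut, at (0, -105) mm in the box's frame. The ridge is 90 mm long along the box's x, 12 mm thick along its y (13.4 mm over its ribs), and rises 23 mm above the lid's top, which is 55 mm above the worktop. Push it on its left face.
- lemon: Loose yellow lemon, 77x51x52 mm, left of the box; leave alone. Origin at its underside.
- garlic: Loose garlic bulb, 56 mm, behind the box; leave alone. Origin at its underside.
- mug: Loose white mug, 78x110x97 mm, right of the box; leave alone. Origin at its underside.
- onion: Loose brown onion, 82x83x94 mm, left of the box; leave alone. Origin at its underside.

How it is judged:
By the outcome, as a careful person would: the job done as asked, in the order asked, and still so for the second after the job is handed in, with the robot touching nothing.
It also fails if it takes over 48 s, if anything falls off the work surface, if the arm or the gripper's body presses on something with over 40 N, if the wrist force passes 120 N, or if a joint passes its speed limit or range.

## Working session

There is one attempt and no reset: what is moved stays moved. The work goes in short steps, Python scripts to look and compute and a tool call to move; the robot and the scene stay as the last step left them, time stands still between calls to the robot, and variables do not carry over. Pictures are saved under pics/ and viewed, at most 10 in all, crops included, and the job is handed in when it is done.

Besides the shell and the picture viewer there is one more tool, called after "Emit:" by a JSON object that holds its "method" and its "body", one argument or row to a line. play_rows: Moves the arm, as the interface text tells. Its arguments: {"type":"object","properties":{"grip":{"type":"array","items":{"type":"number"}},"travel":{"type":"array","items":{"type":"array","items":{"type":"number"}}},"twist":{"type":"array","items":{"type":"number"}},"force":{"type":"number"}},"required":["grip","travel","twist"]}

```bash
mkdir -p pics; python3 - <<'E'
from cell import *
import cv2
print(sense(), grasp_offset)
for n in("top","scene"):
    c=calibration(n);print(n,c)
    cv2.imwrite(f"pics/{n}0.png",camera(n)[:,:,::-1])
print(calibration("wrist"))
E
```

```text
{'time_s': 0.0, 'joint_pos': array([-1.30960056e+00,  3.51222481e-01,  1.65244319e+00, -4.74070254e-06,
        1.13910506e+00, -8.46021210e-02]), 'qd': array([ 0.00047907, -0.00082527, -0.00113122, -0.0002123 , -0.00064548,
       -0.00056722]), 'joint_torque': array([-1.45348858e-03, -4.97324717e+01, -2.85256720e+01,  6.98601524e-02,
        2.56926182e-02, -1.01376295e-04]), 'tcp_pos': array([ 186.35070249, -517.09003668,  218.10170788]), 'eef_rot': array([ 9.85089835e-01,  1.72039735e-01, -5.40866927e-05, -5.86555115e-04]), 'wrist_force': array([ 0.58502721, -0.35043714,  0.04019279]), 'torque': array([-0.02536478, -0.01207567,  0.01846546]), 'finger_force': 0.0, 'finger_gap': 1.002302294969076} -18.8
top {'intrinsics': array([[454.90809241,   0.        , 321.6737789 ],
       [  0.        , 454.90809241, 236.91598996],
       [  0.        ,   0.        ,   1.        ]]), 'pose': array([[-2.16391662e-04,  9.95966290e-01, -8.97279306e-02,
         4.16807807e+02],
       [-9.99991474e-01,  1.54494349e-04,  4.12648524e-03,
        -1.41743741e+01],
       [ 4.12370265e-03,  8.97280
[... 485 characters left out ...]
3e+02],
       [ 1.78204447e-02,  8.53805200e-01,  5.20287529e-01,
         7.33844809e+02],
       [ 0.00000000e+00,  0.00000000e+00,  0.00000000e+00,
         1.00000000e+00]])}
{'intrinsics': array([[371.64829954,   0.        , 315.31884043],
       [  0.        , 371.64829954, 241.55694574],
       [  0.        ,   0.        ,   1.        ]]), 'mount': array([[-4.38225888e-04,  9.55268447e-01,  2.95739753e-01,
         8.36249105e+01],
       [ 9.99999876e-01,  4.88969803e-04, -9.76249890e-05,
         1.31922949e+00],
       [-2.37865881e-04,  2.95739674e-01, -9.55268543e-01,
        -1.66722849e+02],
       [ 0.00000000e+00,  0.00000000e+00,  0.00000000e+00,
         1.00000000e+00]])}
```

View pics/top0.png

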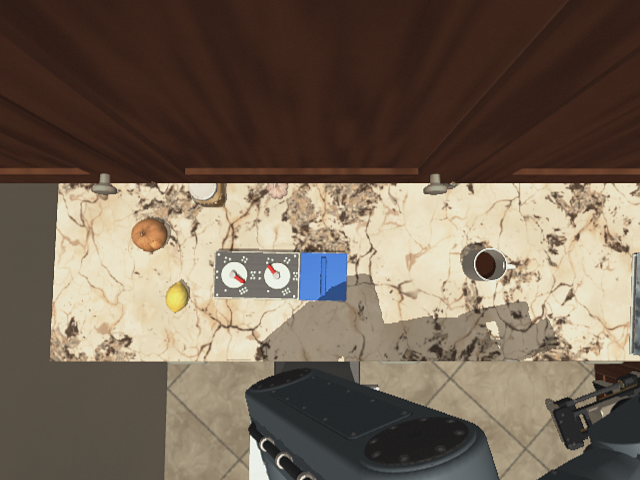

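View pics/scene0.png

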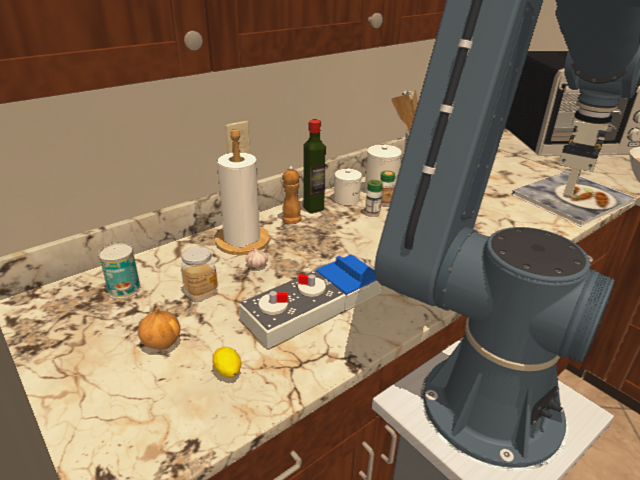

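The top view shows the box: deck at columns 215-299, rows 250-299, and the blue lid at 300-347. The red fins sit near (238,277) and (272,268), with the mug at (488,264). The scene view agrees, and the garlic is behind the box.

```bash
cat > h.py <<'E'
import numpy as np, cv2
from cell import *
def ray(n,uv,z):
    c=calibration(n);K=c["intrinsics"];P=c["pose"]
    uv=np.atleast_2d(np.float64(uv)); d=np.c_[(uv[:,0]-K[0,2])/K[0,0],-(uv[:,1]-K[1,2])/K[1,1],-np.ones(len(uv))]@P[:3,:3].T
    o=P[:3,3]; return o+d*((z-o[2])/d[:,2])[:,None]
E
python3 - <<'E'
from h import *
im=cv2.imread("pics/top0.png");h=cv2.cvtColor(im,cv2.COLOR_BGR2HSV)
roi=np.zeros(im.shape[:2],np.uint8);roi[240:310,205:355]=1
deck=((h[:,:,2]<110)&(h[:,:,1]<60)&(roi>0)).astype(np.uint8)
deck[:, 301:]=0
deck=cv2.morphologyEx(deck,cv2.MORPH_OPEN,np.ones((3,3)))
blue=((h[:,:,0]>100)&(h[:,:,0]<130)&(h[:,:,1]>120)&(roi>0)).astype(np.uint8)
for n,m in(("deck",deck),("blue",blue)):
    c=max(cv2.findContours(m,0,1)[0],key=cv2.contourArea)
    r=cv2.minAreaRect(c);b=cv2.boxPoints(r);print(n,r,ray("top",b,55).round(1)[:,:2].tolist(),ray("top",[r[0]],55).round(1))
red=(((h[:,:,0]<8)|(h[:,:,0]>172))&(h[:,:,1]>150)&(roi>0)).astype(np.uint8)
n,l,s,ce=cv2.connectedComponentsWithStats(red)
for i in range(1,n):
    if s[i,4]>5:
        v,u=np.nonzero(l==i);p=ray("top",np.c_[u,v],89)[:,:2];m=p.mean(0)
        w,e=np.linalg.eigh(np.cov((p-m).T));a=e[:,1];t=(p-m)@a
        print("fin",s[i],m.round(1),a.round(2),(m+a*t.min()).round(1),(m+a*t.max()).round(1))
cv2.imwrite("pics/top_crop.png",cv2.resize(im[165:315,130:360],None,fx=3.4,fy=3.4,interpolation=cv2.INTER_CUBIC))
E
```

```text
Traceback (most recent call last):
ValueError: max() iterable argument is empty
```

```bash
cat > m.py <<'E'
from h import *
im=cv2.imread("pics/top0.png");h=cv2.cvtColor(im,cv2.COLOR_BGR2HSV)
print(h[260,222:300:8].tolist())
roi=np.zeros(im.shape[:2],np.uint8);roi[240:310,205:355]=1
deck=((h[:,:,2]<125)&(h[:,:,1]<80)&(roi>0)).astype(np.uint8)
deck[:, 301:]=0
deck=cv2.morphologyEx(deck,cv2.MORPH_OPEN,np.ones((2,2)))
blue=((h[:,:,0]>100)&(h[:,:,0]<130)&(h[:,:,1]>120)&(roi>0)).astype(np.uint8)
for n,m in(("deck",deck),("blue",blue)):
    c=max(cv2.findContours(m,0,1)[0],key=cv2.contourArea,default=None)
    if c is None: continue
    r=cv2.minAreaRect(c);b=cv2.boxPoints(r);print(n,r,ray("top",b,55).round(1)[:,:2].tolist(),ray("top",[r[0]],55).round(1))
red=(((h[:,:,0]<8)|(h[:,:,0]>172))&(h[:,:,1]>150)&(roi>0)).astype(np.uint8)
n,l,s,ce=cv2.connectedComponentsWithStats(red)
for i in range(1,n):
    if s[i,4]>5:
        v,u=np.nonzero(l==i);p=ray("top",np.c_[u,v],89)[:,:2];m=p.mean(0)
        w,e=np.linalg.eigh(np.cov((p-m).T));a=e[:,1];t=(p-m)@a
        print("fin",s[i],m.round(1),a.round(2),(m+a*t.min()).round(1),(m+a*t.max()).round(1))
cv2.imwrite("pics/top_crop.png",cv2.resize(im[165:315,130:360],None,fx=3.4,fy=3.4,interpolation=cv2.INTER_CUBIC))
E
python3 m.py
```

```text
[[14, 25, 113], [30, 21, 155], [14, 25, 114], [36, 23, 164], [14, 24, 116], [14, 24, 116], [16, 25, 110], [15, 22, 116], [18, 21, 120], [19, 24, 115]]
deck ((257.23980712890625, 275.3879089355469), (82.2083740234375, 45.16857147216797), 1.5074357986450195) [[371.8, 234.4], [479.6, 233.8], [474.4, 36.1], [366.6, 38.4]] [[422.8 135.7  55. ]]
blue ((322.9070739746094, 276.402587890625), (46.058372497558594, 46.27259826660156), 1.3639274835586548) [[366.7, 34.6], [477.2, 32.4], [474.5, -78.4], [364.1, -75.2]] [[420.4 -21.6  55. ]]
fin [267 265   8   8  30] [438.6  99.6] [-0.76 -0.66] [446.6 106.5] [430.3  92.4]
fin [235 275  10   8  32] [414.5 172.7] [0.56 0.83] [407.8 162.9] [420.9 182.1]
```

View pics/top_crop.png

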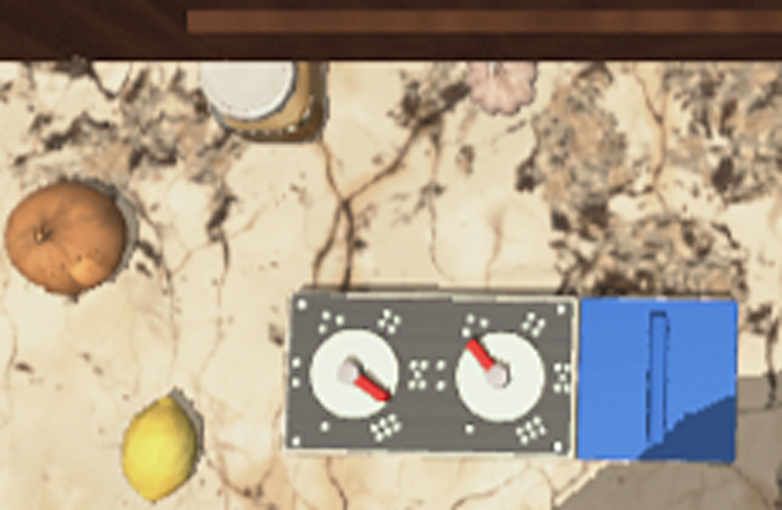

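Box origin is about (422, 81) with yaw -1.5°. That puts the left axis at (425, 188) and the right axis at (422.3, 86). Both fin tips measure 31-32 mm from their axes, as they must. Left fin is at world -124° (value 4.76) and must go +152° to 28.5°. Right fin is at world 40° (value 1.89) and must go to -91.5°. I'm moving to hover over the left fin.

Emit:
{"method": "play_rows", "body": {
  "grip": [1,1,1,1,1,1,1,1],
  "travel": [
    [16,49,0],
    [16,49,0],
    [16,49,0],
    [16,49,0],
    [16,49,0],
    [16,49,0],
    [16,49,0],
    [16,49,0]
  ],
  "twist": [2.6,2.6,2.6,2.6,2.6,2.6,2.6,2.6]
}}

```text
time_s: 1.1
tcp_pos: [314.6, -123.9, 218.7]
eef_rot: [0.938, 0.348, 0.0, 0.0]
wrist_force: [1.7, -0.5, -1.3]
finger_gap: 0.998
finger_force: 0.0
```

Emit:
{"method": "play_rows", "body": {
  "grip": [0.45,0.45,0.45,0.45,0.45,0.45,0.45,0.45],
  "travel": [
    [16,49,0],
    [16,49,0],
    [16,49,0],
    [16,49,0],
    [17,50,-20],
    [18,50,-20],
    [0,0,-20],
    [0,0,0]
  ],
  "twist": [2.6,2.6,2.6,2.6,2.6,2.6,0,0]
}}

```text
time_s: 2.1
tcp_pos: [412.4, 170.6, 157.4]
eef_rot: [0.882, 0.472, -0.002, -0.0]
wrist_force: [-0.3, -0.2, -1.0]
finger_gap: 0.449
finger_force: 0.0
```

```bash
cat > w.py <<'E'
from h import *
import sys
from scipy.spatial.transform import Rotation as R
def wproj(X,s):
    c=calibration("wrist");M=c["mount"];K=c["intrinsics"]
    t=R.from_quat(s["eef_rot"]).inv().apply(np.atleast_2d(X)-s["tcp_pos"])
    q=(t-M[:3,3])@M[:3,:3]; x,y,z=q[:,0],-q[:,1],-q[:,2]
    r=np.hypot(x,y);th=np.arctan2(r,z);return np.c_[K[0,2]+K[0,0]*th*x/r,K[1,2]+K[1,1]*th*y/r]
def shot(name,pts):
    s=sense();im=camera("wrist")[:,:,::-1].copy()
    for p in wproj(pts,s): cv2.drawMarker(im,tuple(int(v) for v in p.round()),(0,255,0),0,10,1)
    cv2.imwrite(name,im)
    e=R.from_quat(s["eef_rot"]).as_matrix()
    print(s["time_s"],s["tcp_pos"].round(1),"phi",np.degrees(np.arctan2(e[1,0],e[0,0])).round(1),s["wrist_force"].round(1),s["finger_gap"],s["joint_pos"].round(2))
def box(p,o=(422.2,81),yaw=-1.5):
    a=np.radians(yaw);p=np.atleast_2d(np.float64(p));return np.c_[o[0]+p[:,0]*np.cos(a)-p[:,1]*np.sin(a),o[1]+p[:,0]*np.sin(a)+p[:,1]*np.cos(a),p[:,2]]
def fin(yb,deg): return [31*np.cos(np.radians(deg)),yb+31*np.sin(np.radians(deg)),89]
E
python3 -c "
from w import *
shot('pics/w1.png',box([[0,107,89],[0,5,89],fin(107,-122.5),fin(5,41.7),[0,-105,78],[58,160,55],[-58,160,55],[58,-48,55],[-58,-48,55]]))"
```

```text
2.1 [412.4 170.6 157.4] phi 56.3 [-0.3 -0.2 -1. ] 0.448729084438415 [ 0.29  0.25  1.97 -0.    0.93  0.88]
```

View pics/w1.png

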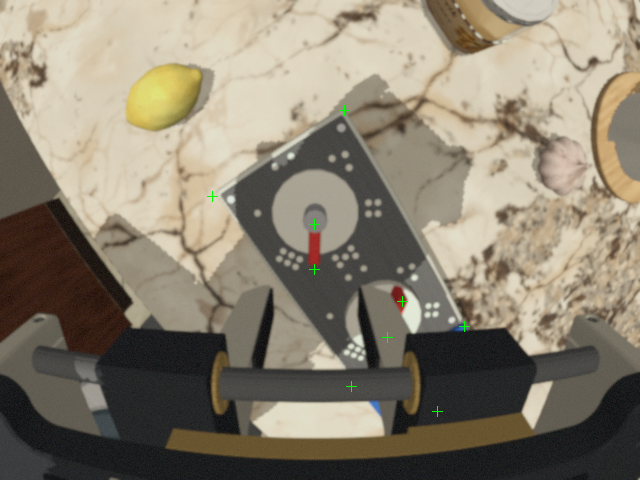

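The wrist view shows the left fin running straight down the picture from its hub at (315,215) to its tip near (314,266), parallel to the fingers. My predicted marks fall within about 3-5 mm. Descending to pinch.

Emit:
{"method": "play_rows", "body": {
  "grip": [0.45,0.45,0.45,0.45,0.1,0,0,0],
  "travel": [
    [1,0,-30],
    [0,0,-30],
    [0,0,-26],
    [0,0,0],
    [0,0,0],
    [0,0,0],
    [0,0,0],
    [0,0,0]
  ],
  "twist": [0,0,0,0,0,0,0,0],
  "force": 8
}}

```text
time_s: 3.15
tcp_pos: [414.2, 170.6, 72.9]
eef_rot: [0.882, 0.471, -0.0, -0.0]
wrist_force: [-2.2, 1.8, 5.9]
finger_gap: 0.094
finger_force: 8.0
```

```bash
python3 -c "
from w import *
s=sense();print(s)
C=np.array([425,188.]);p=s['tcp_pos'][:2];d=p-C;a0=-124;r=21
last=C+r*np.array([np.cos(np.radians(a0)),np.sin(np.radians(a0))]);print(last,p)
for k in range(1,17):
  a=np.radians(a0+k*152.5/16);q=C+r*np.array([np.cos(a),np.sin(a)]);print((q-last).round(1));last=q
"
```

```text
{'time_s': 3.15, 'joint_pos': array([2.86696686e-01, 3.99045931e-01, 2.02750532e+00, 2.97858912e-04,
       7.15406650e-01, 8.76123944e-01]), 'qd': array([ 0.00254561,  0.00276919, -0.00126712,  0.00144885,  0.00096052,
       -0.00205388]), 'joint_torque': array([ -1.34411808, -41.7831552 , -19.88690436,  -0.33149522,
        -0.7516627 ,   0.11943378]), 'tcp_pos': array([414.1951013 , 170.64780029,  72.90405126]), 'eef_rot': array([ 8.82063450e-01,  4.71130584e-01, -1.59052270e-04, -1.32636132e-04]), 'wrist_force': array([-2.21356753,  1.82638403,  5.93662912]), 'torque': array([0.24402341, 0.47262965, 0.13815741]), 'finger_force': 7.992225915659219, 'finger_gap': 0.0940675319309357}
[413.25694903 170.59021098] [414.1951013  170.64780029]
[ 3.  -1.7]
[ 3.3 -1.2]
[ 3.4 -0.6]
[ 3.5 -0. ]
[3.4 0.5]
[3.3 1.1]
[3.1 1.6]
[2.8 2.1]
[2.4 2.6]
[1.9 2.9]
[1.4 3.2]
[0.9 3.4]
[0.3 3.5]
[-0.3  3.5]
[-0.9  3.4]
[-1.4  3.2]
```

Pinched: the gap is 8.7 mm, against a fin 8 mm thick. The tips feel 6 N upward, so I'll raise 2 mm and then turn.

Emit:
{"method": "play_rows", "body": {
  "grip": [0,0,0,0,0,0,0,0],
  "travel": [
    [0,0,2],
    [3,-1.7,0],
    [3.3,-1.2,0],
    [3.4,-0.6,0],
    [3.5,0,0],
    [3.4,0.5,0],
    [3.3,1.1,0],
    [3.1,1.6,0]
  ],
  "twist": [0,9.53,9.53,9.53,9.53,9.53,9.53,9.53]
}}

```text
time_s: 4.15
tcp_pos: [437.4, 170.6, 74.3]
eef_rot: [0.476, 0.88, 0.0, -0.0]
wrist_force: [1.0, 5.6, -7.1]
finger_gap: 0.089
finger_force: 8.0
```

Emit:
{"method": "play_rows", "body": {
  "grip": [0,0,0,0,0,0,0,0],
  "travel": [
    [2.8,2.1,0],
    [2.4,2.6,0],
    [1.9,2.9,0],
    [1.4,3.2,0],
    [0.9,3.4,0],
    [0.3,3.5,0],
    [-0.3,3.5,0],
    [-0.9,3.4,0]
  ],
  "twist": [9.53,9.53,9.53,9.53,9.53,9.53,9.53,9.53]
}}

```text
time_s: 5.15
tcp_pos: [447.7, 195.7, 74.8]
eef_rot: [-0.169, 0.986, 0.0, 0.002]
wrist_force: [8.1, 5.6, -10.0]
finger_gap: 0.099
finger_force: 8.4
```

Emit:
{"method": "play_rows", "body": {
  "grip": [0,0,0,0.2,0.45,0.45,0.45,0.45],
  "travel": [
    [-1.4,3.2,0],
    [0,0,0],
    [0,0,0],
    [0,0,0],
    [0,0,0],
    [0,0,30],
    [0,0,30],
    [0,0,20]
  ],
  "twist": [9.53,0,0,0,0,0,0,0]
}}

```text
time_s: 6.15
tcp_pos: [444.8, 198.0, 156.0]
eef_rot: [-0.248, 0.969, -0.0, 0.001]
wrist_force: [0.2, 0.3, -0.1]
finger_gap: 0.452
finger_force: 0.0
```

```bash
python3 -c "
from w import *
shot('pics/w2.png',box([[0,107,89],[0,5,89],fin(107,30),fin(5,41.7)]))
cv2.imwrite('pics/t2.png',camera('top')[:,:,::-1])
"
```

```text
6.15 [444.8 198.  156. ] phi -151.3 [ 0.2  0.3 -0.1] 0.4520331137792705 [ 0.32  0.32  1.87 -0.    0.95 -1.75]
```

View pics/w2.png

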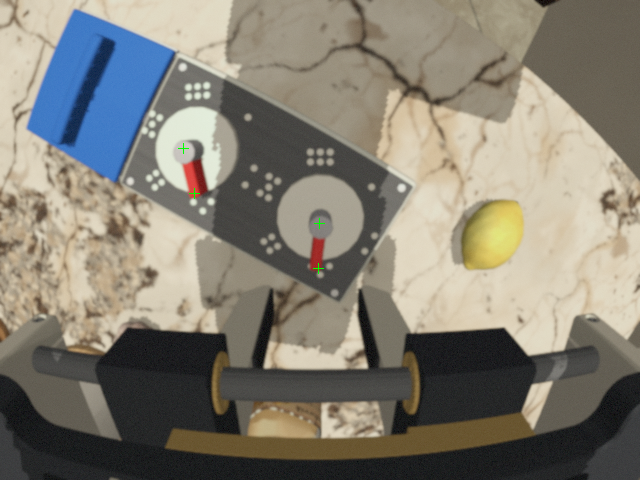

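The left fin at (318,250) now points into the three-dot group at (320,270), a few degrees off at most. I'll measure both fins precisely.

```bash
cat > f.py <<'E'
from h import *
def fins(fn):
    im=cv2.imread(fn);h=cv2.cvtColor(im,cv2.COLOR_BGR2HSV)
    red=(((h[:,:,0]<8)|(h[:,:,0]>172))&(h[:,:,1]>150)).astype(np.uint8);red[:240]=0;red[310:]=0;red[:,:205]=0;red[:,355:]=0
    n,l,s,ce=cv2.connectedComponentsWithStats(red)
    for i in range(1,n):
        if s[i,4]>5:
            v,u=np.nonzero(l==i);p=ray("top",np.c_[u,v],88)[:,:2];m=p.mean(0)
            C=min([np.array([425,188.]),np.array([422.3,86.])],key=lambda c:np.hypot(*(m-c)))
            d=m-C; e=np.linalg.eigh(np.cov((p-m).T))[1][:,1]; e=e*np.sign(e@d)
            b=np.degrees([np.arctan2(d[1],d[0]),np.arctan2(e[1],e[0])])+1.5
            print(C,m.round(1),"box deg",b.round(1),"value",((np.radians(150-b))%(2*np.pi)).round(2))
if __name__=="__main__":
    import sys;fins(sys.argv[1])
E
python3 f.py pics/t2.png; python3 f.py pics/top0.png
python3 - <<'E'
from w import *
s=sense();im=cv2.imread('pics/w2.png');h=cv2.cvtColor(im,cv2.COLOR_BGR2HSV)
red=(((h[:,:,0]<8)|(h[:,:,0]>172))&(h[:,:,1]>150)&(h[:,:,2]>60)).astype(np.uint8);red[300:]=0;red[:100]=0
c=calibration("wrist");M=c["mount"];K=c["intrinsics"];Rm=R.from_quat(s["eef_rot"]).as_matrix()
def un(uv,z):
    d=(uv-[K[0,2],K[1,2]])/K[0,0];th=np.hypot(*d.T);k=np.sin(th)/th
    v=np.c_[d[:,0]*k,-d[:,1]*k,-np.cos(th)]@M[:3,:3].T@Rm.T;o=Rm@M[:3,3]+s["tcp_pos"];return o+v*((z-o[2])/v[:,2])[:,None]
n,l,st,ce=cv2.connectedComponentsWithStats(red)
for i in range(1,n):
    if st[i,4]>60:
        v,u=np.nonzero(l==i);p=un(np.c_[u,v].astype(float),80)[:,:2];m=p.mean(0);e=np.linalg.eigh(np.cov((p-m).T))[1][:,1]
        print(st[i],m.round(1),np.degrees(np.arctan2(e[1],e[0])).round(1)+1.5)
print("hubs",un(np.array([[320,223.],[188,150]]),89).round(1))
E
```

```text
[422.3  86. ] [438.6  99.7] box deg [41.5 42.4] value [1.89 1.88]
[422.3  86. ] [438.6  99.7] box deg [41.5 42.4] value [1.89 1.88]
[425. 188.] [414.4 172.9] box deg [-123.4 -122.8] value [4.77 4.76]
[184 160  23  37 536] [439.6 100.2] -139.6
[310 239  14  32 309] [448.1 198.8] -156.8
hubs [[425.4 188.9  89. ]
 [422.9  90.1  89. ]]
```

The left fin is at about 24° in the box frame instead of 30°, within tolerance. It's cheap to tighten, so I'll re-pinch and twist a little more.

Emit:
{"method": "play_rows", "body": {
  "grip": [0.45,0.45,0.45,0.45,0.1,0,0,0],
  "travel": [
    [-1,0,-30],
    [0,0,-30],
    [0,0,-22],
    [0,0,0],
    [0,0,0],
    [0,0,0],
    [0,0,0],
    [0,0,0]
  ],
  "twist": [0,0,0,0,0,0,0,0],
  "force": 12
}}

```text
time_s: 7.25
tcp_pos: [443.6, 198.3, 73.0]
eef_rot: [-0.248, 0.969, 0.0, 0.0]
wrist_force: [-2.1, 4.7, 2.7]
finger_gap: 0.094
finger_force: 11.7
```

Emit:
{"method": "play_rows", "body": {
  "grip": [0,0,0,0.2,0.45,0.45,0.45,0.45],
  "travel": [
    [-0.5,1,0],
    [0,0,0],
    [0,0,0],
    [0,0,0],
    [0,0,0],
    [0,0,30],
    [0,0,30],
    [0,0,20]
  ],
  "twist": [4,0,0,0,0,0,0,0]
}}

```text
time_s: 8.25
tcp_pos: [443.3, 199.0, 153.9]
eef_rot: [-0.281, 0.96, -0.0, 0.001]
wrist_force: [0.4, 1.3, 0.3]
finger_gap: 0.442
finger_force: 0.0
```

```bash
cat > wf.py <<'E'
from w import *
def wf(fn):
    s=sense();im=camera("wrist")[:,:,::-1].copy();cv2.imwrite(fn,im);h=cv2.cvtColor(im,cv2.COLOR_BGR2HSV)
    red=(((h[:,:,0]<8)|(h[:,:,0]>172))&(h[:,:,1]>150)&(h[:,:,2]>60)).astype(np.uint8);red[300:]=0;red[:100]=0
    c=calibration("wrist");M=c["mount"];K=c["intrinsics"];Rm=R.from_quat(s["eef_rot"]).as_matrix()
    n,l,st,ce=cv2.connectedComponentsWithStats(red)
    for i in range(1,n):
        if st[i,4]>60:
            v,u=np.nonzero(l==i);d=(np.c_[u,v]-[K[0,2],K[1,2]])/K[0,0];th=np.hypot(*d.T);k=np.sin(th)/th
            r=np.c_[d[:,0]*k,-d[:,1]*k,-np.cos(th)]@M[:3,:3].T@Rm.T;o=Rm@M[:3,3]+s["tcp_pos"]
            p=(o+r*((82-o[2])/r[:,2])[:,None])[:,:2];m=p.mean(0);e=np.linalg.eigh(np.cov((p-m).T))[1][:,1]
            print(st[i],m.round(1),"axis box deg",np.degrees(np.arctan2(e[1],e[0])).round(1)+1.5)
    print(s["time_s"],s["tcp_pos"].round(1),"phi",np.degrees(np.arctan2(Rm[1,0],Rm[0,0])).round(1))
E
python3 -c "
from wf import *
wf('pics/w3.png')"
```

```text
[187 153  21  37 573] [438.7 100.6] axis box deg -143.2
[311 241  13  32 317] [445.9 199.8] axis box deg -151.3
8.25 [443.3 199.  153.9] phi -147.3
```

The left dial now reads about 29°, which is good. Moving to the right fin, opened to 42 mm.

Emit:
{"method": "play_rows", "body": {
  "grip": [0.45,0.45,0.45,0.45,0.45,0.45,0.45,0.45],
  "travel": [
    [-1,-20,0],
    [-1,-30,0],
    [-1,-30,0],
    [-2,-19.4,0],
    [0,0,-30],
    [0,0,-30],
    [0,0,-20],
    [0,0,0]
  ],
  "twist": [2,2,2,1.5,0,0,0,0]
}}

```text
time_s: 9.3
tcp_pos: [437.1, 99.5, 71.4]
eef_rot: [-0.344, 0.939, 0.0, -0.001]
wrist_force: [0.5, -0.4, 1.3]
finger_gap: 0.456
finger_force: 0.0
```

Emit:
{"method": "play_rows", "body": {
  "grip": [0.1,0,0,0],
  "travel": [
    [0,0,0],
    [0,0,0],
    [0,0,0],
    [0,0,0]
  ],
  "twist": [0,0,0,0],
  "force": 12
}}

```text
time_s: 9.8
tcp_pos: [438.1, 100.0, 72.9]
eef_rot: [-0.343, 0.939, 0.0, 0.0]
wrist_force: [-1.3, 7.1, 3.7]
finger_gap: 0.091
finger_force: 12.0
```

```bash
python3 -c "
import numpy as np
C=np.array([422.3,86]);r=21;a=np.radians(np.linspace(40.2,-92.5,16));p=C+r*np.c_[np.cos(a),np.sin(a)];print(np.diff(p,axis=0).round(1).tolist(),p[0])"
```

```text
[[1.9, -2.6], [1.5, -2.9], [1.0, -3.1], [0.5, -3.2], [0.0, -3.2], [-0.5, -3.2], [-1.0, -3.1], [-1.4, -2.9], [-1.9, -2.7], [-2.2, -2.3], [-2.6, -2.0], [-2.8, -1.5], [-3.1, -1.1], [-3.2, -0.6], [-3.2, -0.1]] [438.3397166   99.55461144]
```

Emit:
{"method": "play_rows", "body": {
  "grip": [0,0,0,0,0,0,0,0],
  "travel": [
    [1.9,-2.6,1],
    [1.5,-2.9,0],
    [1,-3.1,0],
    [0.5,-3.2,0],
    [0,-3.2,0],
    [-0.5,-3.2,0],
    [-1,-3.1,0],
    [-1.4,-2.9,0]
  ],
  "twist": [-9,-9,-9,-9,-9,-9,-9,-9]
}}

```text
time_s: 10.8
tcp_pos: [438.1, 76.7, 73.0]
eef_rot: [0.277, 0.961, 0.001, -0.002]
wrist_force: [-6.3, 16.5, -3.7]
finger_gap: 0.096
finger_force: 11.8
```

Emit:
{"method": "play_rows", "body": {
  "grip": [0,0,0,0,0,0,0,0],
  "travel": [
    [-1.9,-2.7,0],
    [-2.2,-2.3,0],
    [-2.6,-2,0],
    [-2.8,-1.5,0],
    [-3.1,-1.1,0],
    [-3.2,-0.6,0],
    [-3.2,-0.1,0],
    [0,0,0]
  ],
  "twist": [-9,-9,-9,-9,-9,-9,-9,0]
}}

```text
time_s: 11.8
tcp_pos: [421.0, 66.5, 73.4]
eef_rot: [0.737, 0.676, 0.001, -0.001]
wrist_force: [2.6, 15.1, -8.6]
finger_gap: 0.081
finger_force: 12.0
```

Emit:
{"method": "play_rows", "body": {
  "grip": [0,0.2,0.45,0.45,0.45,0.45,0.45],
  "travel": [
    [0,0,0],
    [0,0,0],
    [0,0,0],
    [0,0,30],
    [0,0,30],
    [0,0,20],
    [0,0,0]
  ],
  "twist": [0,0,0,0,0,0,0]
}}

```text
time_s: 12.68
tcp_pos: [421.8, 65.1, 154.6]
eef_rot: [0.736, 0.677, 0.001, 0.001]
wrist_force: [-1.1, 0.7, -0.2]
finger_gap: 0.445
finger_force: 0.0
```

```bash
python3 -c "
from wf import *
wf('pics/w4.png')"
```

```text
[308 235  12  32 316] [422.2  66.7] axis box deg 86.8
12.675 [421.8  65.1 154.6] phi 85.2
```

View pics/w4.png

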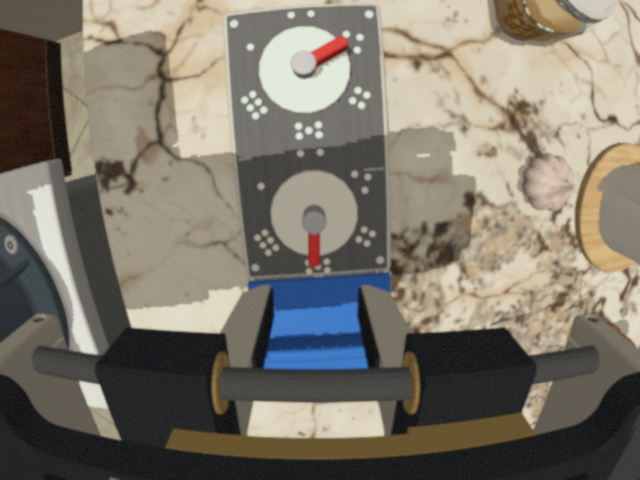

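The right fin (314,250) points at the five-dot group (318,266), and the left fin still points at three dots. Both are within a few degrees. Next I'll shut the fingers, go behind the lid's ridge and descend.

Emit:
{"method": "play_rows", "body": {
  "grip": [0,0,0,0,0,0,0,0],
  "travel": [
    [-1,-30,0],
    [-1,-32,0],
    [0,0,0],
    [0,0,0],
    [0,0,-30],
    [0,0,-30],
    [0,0,-32],
    [0,0,0]
  ],
  "twist": [1,1,1,0,0,0,0,0]
}}

```text
time_s: 13.72
tcp_pos: [417.6, 4.0, 60.1]
eef_rot: [0.718, 0.696, -0.001, -0.002]
wrist_force: [-0.9, 0.3, 0.8]
finger_gap: 0.004
finger_force: 0.0
```

Emit:
{"method": "play_rows", "body": {
  "grip": [0,0,0,0,0,0],
  "travel": [
    [0,-4,0],
    [0,-6,0],
    [0,-6,0],
    [0,-6,0],
    [-0.3,-6,0],
    [-0.3,-6,0]
  ],
  "twist": [0,0,0,0,0,0]
}}

```text
time_s: 14.48
tcp_pos: [418.6, -31.3, 61.7]
eef_rot: [0.718, 0.696, 0.0, 0.0]
wrist_force: [1.9, 2.9, 1.6]
finger_gap: -0.002
finger_force: 1.3
```

The lid is sliding, at about 3 N. Continuing toward its stop, near TCP y = -80.

Emit:
{"method": "play_rows", "body": {
  "grip": [0,0,0,0,0,0,0],
  "travel": [
    [-0.2,-7,0],
    [-0.2,-7,0],
    [-0.2,-7,0],
    [-0.2,-7,0],
    [-0.2,-7,0],
    [-0.2,-7,0],
    [0,-3,0]
  ],
  "twist": [0,0,0,0,0,0,0]
}}

```text
time_s: 15.35
tcp_pos: [417.1, -76.1, 61.6]
eef_rot: [0.718, 0.696, 0.0, -0.0]
wrist_force: [3.4, 18.4, 4.3]
finger_gap: 0.004
finger_force: 9.7
```

Emit:
{"method": "play_rows", "body": {
  "grip": [0,0,0,0],
  "travel": [
    [0,-2,0],
    [0,-2,0],
    [0,-1,0],
    [0,0,0]
  ],
  "twist": [0,0,0,0]
}}

```text
time_s: 15.85
tcp_pos: [417.0, -76.6, 61.7]
eef_rot: [0.719, 0.695, 0.002, -0.003]
wrist_force: [9.8, 50.9, 8.4]
finger_gap: 0.003
finger_force: 25.5
```

The lid hit a hard stop at TCP y = -76.6. Backing off and lifting clear.

Emit:
{"method": "play_rows", "body": {
  "grip": [0,0,0,0,0,0,0,0],
  "travel": [
    [0,5,0],
    [0,12,0],
    [0,3,0],
    [0,0,30],
    [0,0,40],
    [-30,0,40],
    [-50,-20,30],
    [-50,-20,0]
  ],
  "twist": [0,0,0,0,0,0,0,0]
}}

```text
time_s: 16.85
tcp_pos: [286.6, -101.5, 203.1]
eef_rot: [0.718, 0.696, 0.0, 0.002]
wrist_force: [-0.8, -1.3, -0.6]
finger_gap: 0.004
finger_force: 0.0
```

Emit:
{"method": "play_rows", "body": {
  "grip": [0,0,0,0,0,0,0],
  "travel": [
    [-20,-50,0],
    [-10,-50,0],
    [0,-50,0],
    [0,-50,0],
    [0,-50,0],
    [0,-50,0],
    [0,0,0]
  ],
  "twist": [0,0,0,0,0,0,0]
}}

```text
time_s: 17.73
tcp_pos: [256.7, -403.1, 201.1]
eef_rot: [0.719, 0.695, -0.0, -0.0]
wrist_force: [-0.7, 0.8, -0.1]
finger_gap: 0.005
finger_force: 0.0
```

```bash
python3 -c "
from h import *
im=camera('top')[:,:,::-1].copy();cv2.imwrite('pics/t5.png',im)
h=cv2.cvtColor(im,cv2.COLOR_BGR2HSV);b=((h[:,:,0]>100)&(h[:,:,0]<130)&(h[:,:,1]>120)).astype(np.uint8)
c=max(cv2.findContours(b,0,1)[0],key=cv2.contourArea);r=cv2.boundingRect(c);print(r,ray('top',[[r[0],275],[r[0]+r[2]-1,275]],55))
cv2.imwrite('pics/t5c.png',cv2.resize(im[165:315,130:410],None,fx=2.8,fy=2.8,interpolation=2))
import f;f.fins('pics/t5.png')
print(sense()['time_s'],sense()['tcp_pos'])"
```

```text
(329, 253, 47, 48) [[ 423.72750053  -36.25519263   55.        ]
 [ 423.70650081 -146.60291784   55.        ]]
[425. 188.] [443.1 197.2] box deg [28.6 32.7] value [2.12 2.05]
[422.3  86. ] [421.3  67.5] box deg [-91.6 -92.6] value [4.22 4.23]
[422.3  86. ] [413.3 -24.6] box deg [-93.2 -80.2] value [4.24 4.02]
17.775 [ 256.69372118 -401.29872641  201.05210023]
```

View pics/t5c.png

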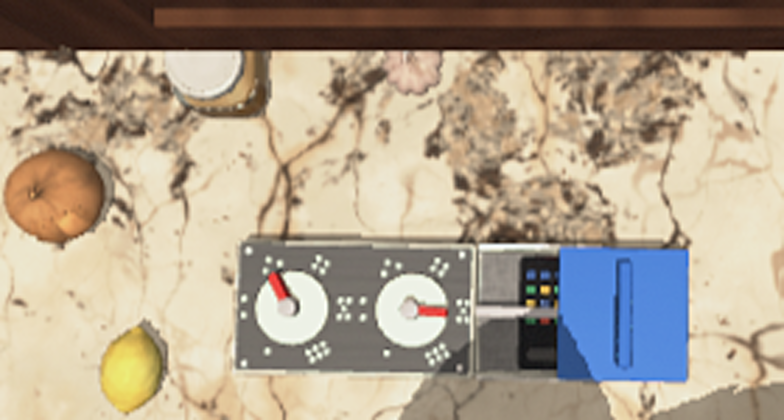

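The top view shows the lid moved about 70 mm to the right, with the remote exposed. The dials read 2.1 and 4.2, and nothing standing round the box has moved. Handing in.

```bash
python3 -c "
from cell import *
print(job_done())"
```

```text
the job is handed in; nothing more can be done
None
```

I turned the left dial to three dots and the right dial to five dots with the lid shut, then slid the lid about 70 mm to its stop and let go; the job was handed in at about 18 s with nothing round the box seen to move, though the fingertips pressed the lid's stop at about 51 N for a moment.

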